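# Set the reach of the pour-over stand and hold its clamp shut

### The job

The dripper arm of the pour-over stand is drawn out too far for the pitcher on the scale. Swing its cam lever open, slide the arm in along the bar until the end of its collar is level with the near edge of the paper tape wrapped round the bar, and there squeeze the lever fully shut against the grip post so that the arm is clamped at that mark. Finish still holding on: keep lever and grip post squeezed between the fingers, and leave the pitcher, the scale and the other things on the counter undisturbed.

Things in the scene. Friction and masses are not known exactly. Their poses are not given: they have to be found in the camera images.
- brew_stand: pour-over stand, fixed. Origin on the counter under the upright column; x runs level from the column along the bar to the dripper, z up. Wooden base 375 x 160 x 18 mm (x -55 to +320), column 24 mm thick, its 36 x 34 mm head's top 217 mm above the counter. A dark steel bar 14 mm square runs along +x to x = 152 mm, centre line 200 mm above the counter; the arm telescopes over it.
- dripper_arm (a joint): sliding of the dripper arm on the bar, m: 0 = in (collar end 30 mm from the column's axis), grows as it is drawn out along the stand's +x, at most 0.1. With the lever open it slides against about 4 N and stays where it is left; with the lever shut the cam clamps it (it slips above about 30 N). Aluminium collar 46 mm long (along the bar) x 34 x 34 mm, then a 23 mm tube to the dripper's ring.
- collar_end (a point): centre of the collar's end face that looks to the column, on the bar's centre line, 200 mm above the counter. Axes as the stand's.
- dripper_centre (a point): centre of the wire ring with the white ceramic dripper (107 mm wide) that the arm carries, on the bar's line, 175 mm from the collar end; the dripper's rim is 230 mm above the counter.
- tape_band: the length mark: a 10 mm wide band of pale paper tape round the bar, between column and collar. Origin on the bar's centre line at the tape's near edge, the one facing the dripper, which the collar end has to reach; the tape lies on the column's side of it. Axes as the stand's. It is thin and does not stop the collar.
- cam_lever (a joint): cam lever of the clamp, rad: 0 = shut (upright, parallel to the grip post); grows as its top swings away from the post towards the column, 0.55 = fully open. Turns with 0.1 N m down to about 0.45 rad, there the cam begins to grip the bar; some 0.5 N m (10 N at the paddle) takes it over centre to fully shut. Opening takes about 0.35 N m. It stays where it is left, open or shut.
- lever_paddle: black paddle of the cam lever, 9 mm thick along the bar, 18 mm wide, 34 mm long. Origin at its middle, 46 mm from the hinge pin; z points from pin to tip. The pin runs across the bar, 12 mm from the collar end towards the dripper, 20 mm above the centre line. When shut its outer (column-side) face is 7.5 mm from the collar end, towards the dripper.
- lever_tip (a point): middle of the paddle's free end, 63 mm from the hinge pin: when shut 83 mm above the bar's centre line and 26 mm above the top of the grip post, so that it can be pushed open over the post.
- grip_post: upright post fixed on the collar's top, 10 mm thick along the bar, 18 mm wide, 40 mm tall. Origin at the middle of its foot, 40 mm from the collar end towards the dripper, 17 mm above the centre line. Its outer (dripper-side) face is 45 mm from the collar end. Over their outer faces post and lever measure 37.5 mm shut, 70 mm fully open; 18 mm of air between them when shut.
- pitcher: small steel milk pitcher, 68 mm wide, 98 mm tall, loose, on the scale under the place the dripper comes to; origin at the middle of its underside. Leave alone.
- scale: black brewing scale 130 x 104 x 20 mm, loose, on the stand's base; origin at the middle of its underside. Leave alone.
- tamper: steel tamper with wooden handle, 58 mm wide, 97 mm tall, standing on the counter to the right of the stand. Leave alone.
- timer: small kitchen timer 66 x 62 mm, standing on the counter to the right. Leave alone.
- espresso_cup: striped espresso cup 60 mm wide, 49 mm tall, on the counter to the right. Leave alone.

How it is judged:
By the outcome, as a careful person would: the job done as asked, in the order asked, and still so for the second after the job is handed in, while the arm keeps its last pose, push and grip.
It also fails if it takes over 40 s, if anything falls off the work surface, if the arm or the gripper's body presses on something with over 40 N, if the wrist force passes 120 N, or if a joint passes its speed limit or range.

### The arm

A 7-joint arm with a two-finger parallel gripper is mounted at the origin on a cart in front of the work surface, level with it; the furniture and walls round the work are solid. World frame = base frame: x ahead of the robot, y to its left, z up, the work surface at z = 0. Lengths are in m, angles in rad, forces in N, time in s.
With the tool pointing down it reaches from about 0.425 to 0.925 m from the base axis. Payload 6.8 kg.
Tool frame: the origin (TCP) lies on the centre line of the jaws, within the pads' length; the fingertips stand bot.tip_reach ahead of it and the grasp point (between the pads) lies 3 mm ahead of it (bot.tip_reach is the distance from the TCP to the fingertips, in m); z points along the fingers, y is the line along which they close (so a half turn about z gives the same grasp; the last joint's range is limited). The gripper opens to 85 mm and grips with 20 to 120 N. Pads are 22 mm wide; open, the fingers measure 114 mm over their backs; the gripper's body (76 mm by 85 mm) begins 54 mm behind the grasp point. The pads swing forward as they close: fully open they stand 13 mm farther back than shut.
Start: joints at [-1.366, 0.477, 0.022, 1.555, -0.011, 1.109, -0.083], TCP at [0.208, 0.642, 0.253] pointing down, gripper open.
Joint ranges: [-2.96, 2.96], [-0.34, 2.1], [-1.41, 1.46], [0.24, 2.44], [-1.37, 4.51], [0.17, 1.92], [-2.96, 2.96]. Speed limits (rad/s): [2.39, 2.39, 3.14, 3.14, 3.14, 3.14, 3.14].

### API

Orientations are given as a unit quaternion [w, x, y, z].
In Python, from station import bot gives the robot as it stands.
- The arm moves only by the tool jog_arm, never from a script. Its argument "deltas" is a list of rows, each a list of 7 numbers: the shift along the world's x, y, z in m, then the turn, a rotation vector about the world's x, y, z in rad, then the opening, from 0 (shut) to 1 (fully open). In form: [[x, y, z, rx, ry, rz, grip], ...]. A call has 1 to 10 rows; each row shifts and turns the commanded pose from where the row before left it; what a row does not reach is not made up. A row lasts 1/10 s, in which the tool goes at most 50 mm and 8.59 degrees, less where a joint would pass 70% of its speed; a pose out of reach is approached as far as the arm can. A call with a gripper value outside its range is refused whole. The fingers move at their own pace and stop on an object; "newtons" is the grip in N (left out, the last holds). Time passes only in rows, so rows that do not move let the fingers close. It gives the time, the measured TCP pose, the force, the opening and the grip force at its end, in the units of the state.
- bot.get_obs(): the state, without advancing time (a new reading comes with each control period).
- bot.read_camera(name): name is "scene" or "top" or "wrist"; returns a dict with "img" (480x640x3 uint8, red, green, blue), "K" (3x3 intrinsics, pixels), "eye" and "attitude" of the camera in the world. Camera axes: x right, y down, z forward; pixel columns grow to the right and rows downward; lengths in m; the calibration is good to about 2 mm. A picture is of the moment at which its call begins. There is no depth.
- bot.hand_in(): hands the job in; it is judged then, once.
The state is a dict: "t": time; "q": joint angles; "joint_vel": joint speeds; "joint_torque": joint torques, N m; "eef_pos": TCP position; "tool_rot": TCP orientation; "contact_force": force on the tool from outside, world axes, zero at the start; "torque": the same for the moment, N m; "gripper_width": opening from 0.0 (shut) to 1.0 (fully open); "grasp_force": force on a finger pad.
Only numpy, scipy, OpenCV 4.12 (cv2) and the standard library are available. Lean on these libraries where they do the work, as an engineer would, in place of code of your own. Each camera call takes 0.05 s, during which the arm holds its last target. There are 200 camera calls.

## Working session

There is one attempt and no reset: what is moved stays moved. The work goes in short steps, Python scripts to look and compute and a tool call to move; the robot and the scene stay as the last step left them, time stands still between calls to the robot, and variables do not carry over. Pictures are saved under pics/ and viewed, at most 10 in all, crops included, and the job is handed in when it is done.

Besides the shell and the picture viewer there is one more tool, called after "Request:" as name(argument=value, ...), one argument or row to a line, values as JSON. jog_arm: Moves the arm, as the interface text tells. Its arguments: {"type":"object","properties":{"deltas":{"type":"array"},"newtons":{"type":"number"}},"required":["deltas"]}

```bash
mkdir -p pics; cat > h.py <<'E'
import numpy as np, cv2
from station import bot
from scipy.spatial.transform import Rotation as R
def att(a):
    a=np.array(a,float)
    return a if a.shape==(3,3) else R.from_quat(a[[1,2,3,0]]).as_matrix()
def ray(c,u,v):
    d=att(c["attitude"])@np.linalg.inv(c["K"])@np.array([u,v,1.]); return np.array(c["eye"]),d
def onz(c,u,v,z):
    e,d=ray(c,u,v); return e+d*(z-e[2])/d[2]
def proj(c,p):
    q=np.array(c["K"])@(att(c["attitude"]).T@(np.array(p)-np.array(c["eye"]))); return q[:2]/q[2]
def save(c,n): cv2.imwrite(f"pics/{n}.png",cv2.cvtColor(c["img"],cv2.COLOR_RGB2BGR))
def obs():
    o=bot.get_obs(); return {k:np.round(np.array(o[k]),4).tolist() for k in ("t","q","eef_pos","tool_rot","contact_force","gripper_width","grasp_force")}
E
python3 - <<'E'
from h import *
print(obs(),bot.tip_reach)
for n in("scene","top"):
    c=bot.read_camera(n); save(c,n); print(n,c["eye"],c["attitude"],c["K"])
E
```

```text
{'t': 0.0, 'q': [-1.3661, 0.4778, 0.0223, 1.5565, -0.0115, 1.1093, -0.0831], 'eef_pos': [0.2075, 0.6417, 0.2523], 'tool_rot': [-0.0001, 0.1557, 0.9878, -0.0009], 'contact_force': [0.1759, 0.7244, 0.2298], 'gripper_width': 1.0025, 'grasp_force': 0.0} 0.022
scene [-0.1140516  -0.69065855  1.12121432] [-0.38574593  0.86481471 -0.29333551  0.13133877] [[569.55536091   0.         315.32676299]
 [  0.         569.55536091 239.18777057]
 [  0.           0.           1.        ]]
top [0.43951173 0.16229895 1.31409041] [ 0.01530972 -0.70617079  0.70728157 -0.0290037 ] [[449.17423837   0.         328.46712864]
 [  0.         449.17423837 237.2017084 ]
 [  0.           0.           1.        ]]
```

View pics/scene.png

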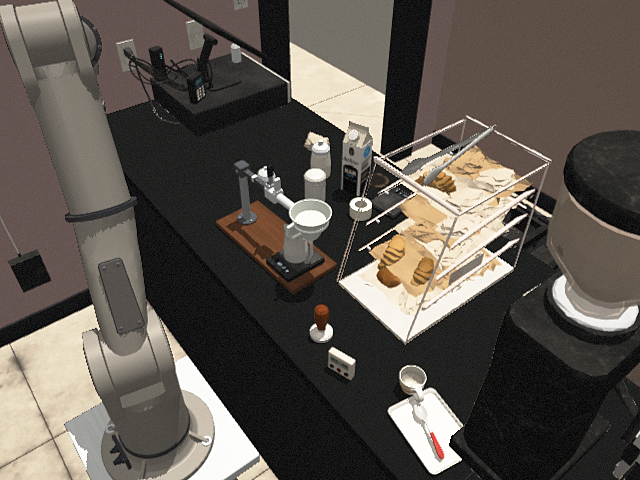

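View pics/top.png

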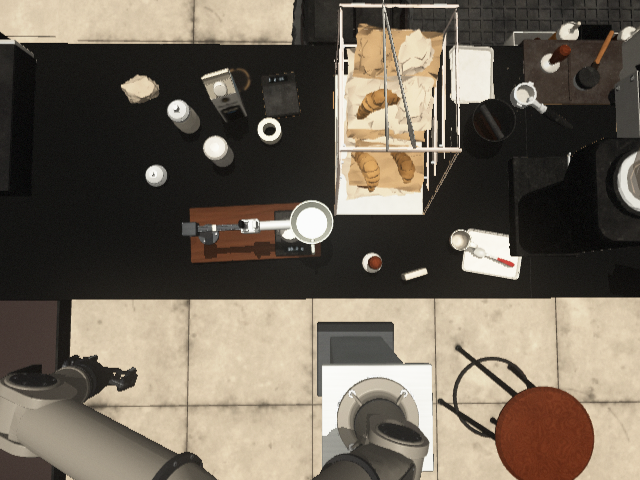

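The scene picture shows the column at about (243,175), the collar at (265,180) and the dripper at (311,215). In the top view the column head is at about (189,229), the collar at (250,226) and the dripper at (312,223), so the bar runs along world -y. I'll zoom in on both.

```bash
python3 - <<'E'
from h import *
a=cv2.imread("pics/scene.png")[140:260,210:350]; b=cv2.imread("pics/top.png")[190:270,175:345]
a=cv2.resize(a,None,fx=2.8,fy=2.8,interpolation=cv2.INTER_CUBIC); b=cv2.resize(b,None,fx=4.7,fy=4.7,interpolation=cv2.INTER_CUBIC)
cv2.imwrite("pics/b.png",b)
c=bot.read_camera("top")
# white-ish dripper rim, base
g=c["img"].astype(int)
p=onz(c,189,229,.217);q=onz(c,312,222.5,.23); print(p,q)
m=((g[...,0]-g[...,2]>35)&(g[...,0]<160)).astype(np.uint8); m[:190]=0;m[275:]=0;m[:,:170]=0;m[:,340:]=0
r=cv2.minAreaRect(cv2.findNonZero(m)); bx=cv2.boxPoints(r); print(r,bx,[onz(c,*k,.018).round(3) for k in bx])
w=((g.min(2)>150)).astype(np.uint8); w[:190]=0;w[250:]=0;w[:,:285]=0;w[:,338:]=0
pts=cv2.findNonZero(w);e=cv2.minEnclosingCircle(pts);print(e,onz(c,*e[0],.23))
E
```

```text
[0.52870495 0.48070974 0.217     ] [0.54325928 0.18102965 0.23      ]
((263.5598449707031, 230.0098114013672), (61.8083381652832, 151.64979553222656), 82.92362213134766) [[184.50536 208.6821 ]
 [335.00003 190.     ]
 [342.61432 251.33752]
 [192.11966 270.01962]] [array([0.604, 0.552, 0.018]), array([0.659, 0.118, 0.018]), array([0.48 , 0.096, 0.018]), array([0.427, 0.528, 0.018])]
((313.0, 225.5), 33.58953094482422) [0.535966   0.17860898 0.23      ]
```

View pics/b.png

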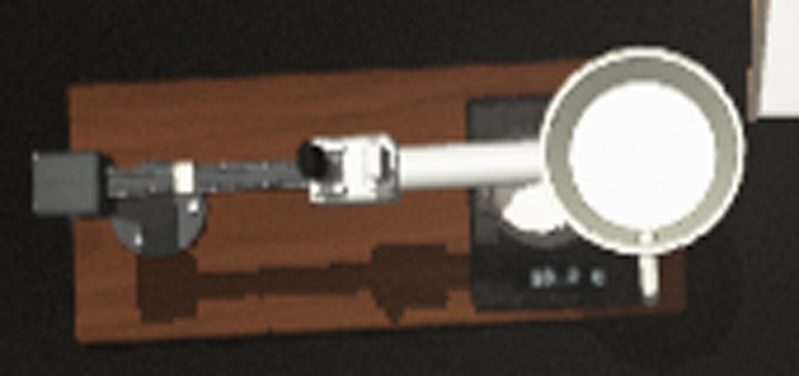

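The zoomed top view shows, in full-image pixels, the column head centre at (190.1,228.9), the tape's near edge at (216.1,227.7) and the collar end at about (241.4,227). The post is at about (257,224), the lever is seen from its tip at (241.5,224), and the dripper centre is at (311.8,222).

```bash
cat >> h.py <<'E'
E
python3 - <<'E'
from h import *
c=bot.read_camera("top")
P=lambda x,y,z:onz(c,175+x/4.7,190+y/4.7,z)
col=P(71,183,.217);dr=P(643,150,.23);u=(dr-col)[:2];L=np.linalg.norm(u);u/=L
print("col",col,"dr",dr,"u",u,"L",L)
f=lambda p:(np.round((p[:2]-col[:2])@u,4),p.round(4))
print("tape",f(P(193,177,.207)),"collar",f(P(312,175,.217)),"collar far",f(P(398,170,.217)),"post",f(P(385,160,.257)),"levertip",f(P(315,158,.283)))
a=cv2.resize(cv2.imread("pics/scene.png")[150:230,225:335],None,fx=7,fy=7,interpolation=cv2.INTER_CUBIC);cv2.imwrite("pics/a.png",a)
E
```

```text
col [0.52885929 0.47803285 0.217     ] dr [0.54468236 0.18149339 0.23      ] u [ 0.05328329 -0.99857944] L 0.29696131295414113
tape (np.float64(0.0607), array([0.5328, 0.4174, 0.207 ])) collar (np.float64(0.1245), array([0.533 , 0.3536, 0.217 ])) collar far (np.float64(0.1691), array([0.5355, 0.3091, 0.217 ])) post (np.float64(0.168), array([0.5371, 0.3103, 0.257 ])) levertip (np.float64(0.1375), array([0.5357, 0.3407, 0.283 ]))
```

View pics/a.png

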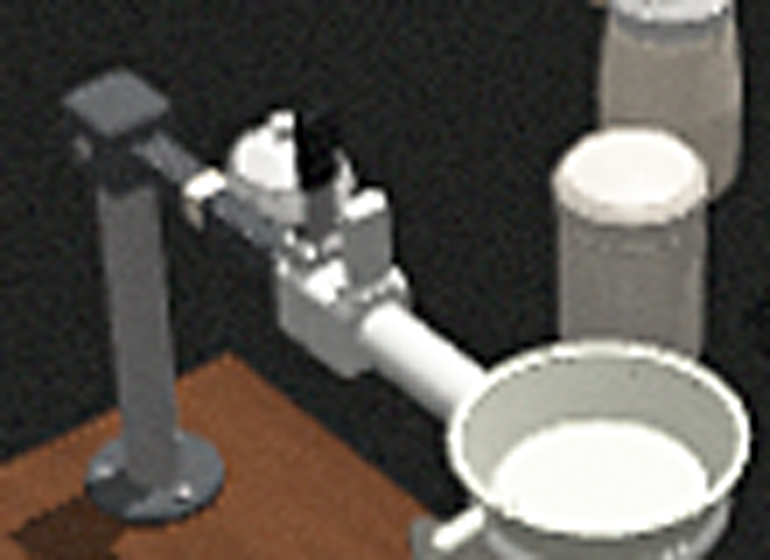

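Request:
jog_arm(
  deltas=[
    [0.04,-0.03,0.02,0,0,0.06,1],
    [0.04,-0.03,0.02,0,0,0.06,1],
    [0.04,-0.03,0.02,0,0,0.06,1],
    [0.04,-0.03,0.02,0,0,0.06,1],
    [0.04,-0.03,0.02,0,0,0.06,1],
    [0.04,-0.03,0,0,0,0.06,1],
    [0.04,-0.03,0,0,0,0,1],
    [0.04,-0.03,0,0,0,0,1],
    [0,0,0,0,0,0,1],
    [0,0,0,0,0,0,1],
  ],
)

```text
t: 1.2
eef_pos: [0.5146, 0.4115, 0.3458]
tool_rot: [-0.0, -0.022, 1.0, -0.0]
contact_force: [-0.2, -0.0, -0.6]
gripper_width: 0.995
grasp_force: 0.0
```

The enlarged scene view shows the black lever upright and shut at about (270,171) in full-image pixels, with the grip post beside it. The tape is at about (254,177) on the bar. I'll shut the fingers over the post side of the lever and check the fingertip height.

Request:
jog_arm(
  deltas=[
    [0.011,-0.03,0,0,0,0.009,0],
    [0.011,-0.03,0,0,0,0,0],
    [0,-0.035,0,0,0,0,0],
    [0,0,-0.02,0,0,0,0],
    [0,0,0,0,0,0,0],
    [0,0,0,0,0,0,0],
  ],
)

```text
t: 1.8
eef_pos: [0.5339, 0.3201, 0.326]
tool_rot: [-0.001, -0.03, 1.0, 0.0]
contact_force: [0.3, 0.3, 0.8]
gripper_width: 0.002
grasp_force: 0.0
```

```bash
python3 - <<'E'
from h import *
o=obs();print(o)
c=bot.read_camera("scene");w=bot.read_camera("wrist")
t=np.array(o["eef_pos"])
print([ (dz,proj(c,t-[0,0,dz]).round(1)) for dz in(0,.022,.035)])
print("wrist",w["eye"],[ (dz,proj(w,t-[0,0,dz]).round(1)) for dz in(0,.009,.022,.035)])
u0,v0=proj(c,t-[0,0,.022]).astype(int)
a=cv2.cvtColor(c["img"],cv2.COLOR_RGB2BGR)[v0-45:v0+45,u0-45:u0+45]
a=cv2.resize(a,(480,480),interpolation=cv2.INTER_CUBIC)
b=cv2.cvtColor(w["img"],cv2.COLOR_RGB2BGR); b=cv2.resize(b,(320,240)) if 0 else b
cv2.imwrite("pics/c.png",a); cv2.imwrite("pics/w.png",b); print(u0,v0)
E
```

```text
{'t': 1.8, 'q': [-0.7195, 0.3336, 0.1048, 1.605, -0.0379, 1.2059, 1.0235], 'eef_pos': [0.5339, 0.3201, 0.326], 'tool_rot': [-0.0007, -0.0298, 0.9996, 0.0002], 'contact_force': [0.2983, 0.3344, 0.7892], 'gripper_width': 0.0017, 'grasp_force': 0.0}
[(0, array([274.5, 156.1])), (0.022, array([274.9, 163.5])), (0.035, array([275.2, 167.8]))]
wrist [0.45756385 0.31546592 0.44630089] [(0, array([320.8, 333.7])), (0.009, array([320.8, 322. ])), (0.022, array([320.8, 307.5])), (0.035, array([320.8, 295. ]))]
274 163
```

```bash
python3 -c "
import cv2,numpy as np
a=cv2.imread('pics/c.png');b=cv2.imread('pics/w.png')
o=np.zeros((480,800,3),np.uint8);o[:320,:320]=cv2.resize(a,(320,320));o[:360,320:]=cv2.resize(b,(480,360));cv2.imwrite('pics/cw.png',o)"
```

```text
(no output)
```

View pics/cw.png

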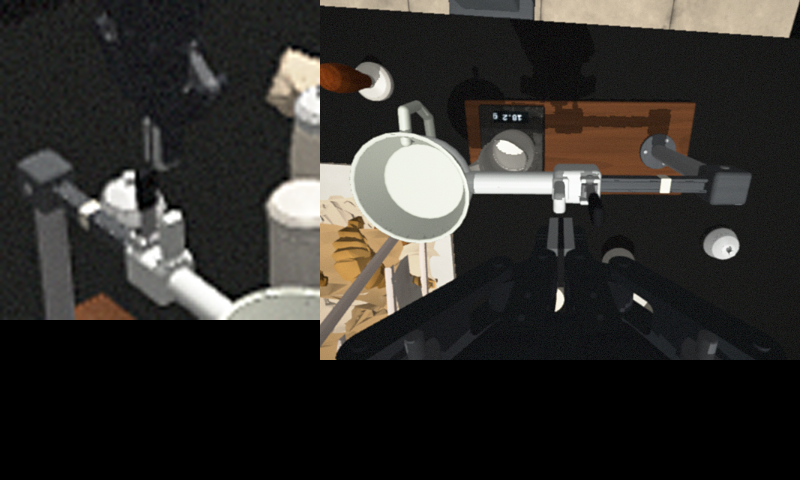

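The left half shows the shut fingertips at about (274.8,165) in the full scene image, which fits a tip 22 mm below the TCP. The wrist half shows the lever (orig ~(369,273)) and the tape edge (orig ~(453,248)) clear to the column's side of the fingers. I'll come down behind the lever tip and push it open.

Request:
jog_arm(
  deltas=[
    [0.002,-0.004,-0.013,0,0,0,0],
    [0,0,-0.013,0,0,0,0],
    [0,0,-0.013,0,0,0,0],
    [0,0,0,0,0,0,0],
  ],
)

```text
t: 2.3
eef_pos: [0.5361, 0.3133, 0.2841]
tool_rot: [-0.002, -0.028, 1.0, -0.001]
contact_force: [-0.4, 0.2, 0.2]
gripper_width: -0.003
grasp_force: 0.0
```

Request:
jog_arm(
  deltas=[
    [0,0.005,0,0,0,0,0],
    [0,0.005,0,0,0,0,0],
    [0,0.005,0,0,0,0,0],
    [0,0,0,0,0,0,0],
  ],
)

```text
t: 2.7
eef_pos: [0.5374, 0.3302, 0.2876]
tool_rot: [0.0, -0.029, 1.0, 0.0]
contact_force: [-0.2, -0.3, -0.1]
gripper_width: 0.001
grasp_force: 0.0
```

Request:
jog_arm(
  deltas=[
    [0,0.005,0,0,0,0,0],
    [0,0.004,0,0,0,0,0],
    [0,0,0,0,0,0,0],
  ],
)

```text
t: 3.0
eef_pos: [0.5374, 0.3388, 0.2873]
tool_rot: [0.0, -0.028, 1.0, 0.0]
contact_force: [0.1, -0.3, -0.3]
gripper_width: 0.001
grasp_force: 0.0
```

Request:
jog_arm(
  deltas=[
    [0,0.005,0,0,0,0,0],
    [0,0.005,0,0,0,0,0],
    [0,0,0,0,0,0,0],
  ],
)

```text
t: 3.3
eef_pos: [0.5372, 0.3489, 0.2868]
tool_rot: [-0.0, -0.029, 1.0, 0.0]
contact_force: [0.1, -0.1, 0.8]
gripper_width: 0.002
grasp_force: 0.0
```

```bash
python3 - <<'E'
from h import *
o=obs();print(o)
w=bot.read_camera("wrist");save(w,"w2")
E
```

```text
{'t': 3.3, 'q': [-0.7444, 0.3925, 0.0961, 1.6102, -0.0408, 1.1408, 0.9894], 'eef_pos': [0.5372, 0.3489, 0.2868], 'tool_rot': [-0.0001, -0.0285, 0.9996, 0.0001], 'contact_force': [0.0802, -0.0652, 0.7876], 'gripper_width': 0.0025, 'grasp_force': 0.0018}
```

View pics/w2.png

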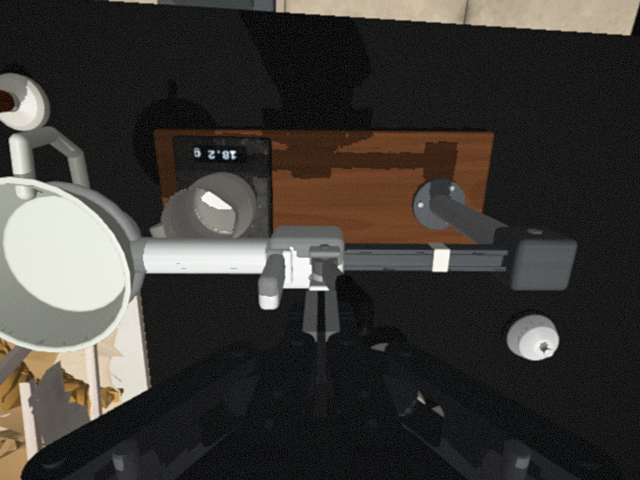

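The wrist view shows the shut fingers at x≈303-338 with their front edge at y≈290, hiding the paddle. The collar end is at x≈344, the tape's near edge at x≈433 and the post's top at about (268,298). No force has been felt, so I'll check the geometry with rays.

```bash
python3 - <<'E'
from h import *
o=obs();t=np.array(o["eef_pos"]);w=bot.read_camera("wrist");print(w["eye"]-t,w["K"][0,0])
for dz in(-.01,0,.01,.022,.035): print(dz,[proj(w,t+[dx,0,-dz]).round(0) for dx in(-.011,0,.011)], proj(w,t+[0,.01,-dz]).round(0))
for n,u,v,z in(("collar top end",344,235,.217),("tape",433,257,.207),("collar far",270,240,.217),("post top",268,298,.257),("bar col",505,257,.207)): print(n,onz(w,u,v,z).round(4))
cx=.535
for y in(.354,.350,.346): print(y,"collar end top",proj(w,[cx,y,.217]).round(0),"lever tip",proj(w,[cx,y-.012,.283]).round(0),"paddle bottom",proj(w,[cx,y-.012,.249]).round(0),"post top",proj(w,[cx,y-.040,.257]).round(0),"lever tip open",proj(w,[cx,y-.012+.033,.2737]).round(0))
a=w["img"][220:360,240:400]; a=cv2.resize(cv2.cvtColor(a,cv2.COLOR_RGB2BGR),None,fx=5,fy=4,interpolation=cv2.INTER_CUBIC)
cv2.imwrite("pics/d.png",np.clip(a.astype(float)*2.2+10,0,255).astype(np.uint8))
E
```

```text
[-0.07687432 -0.00460865  0.11975288] 340.1869752879476
-0.01 [array([323., 325.]), array([321., 350.]), array([320., 375.])] [348. 352.]
0 [array([323., 311.]), array([321., 335.]), array([320., 359.])] [346. 337.]
0.01 [array([323., 299.]), array([321., 322.]), array([320., 344.])] [344. 324.]
0.022 [array([323., 287.]), array([321., 309.]), array([320., 330.])] [343. 310.]
0.035 [array([322., 276.]), array([321., 296.]), array([320., 316.])] [341. 297.]
collar top end [0.5147 0.3609 0.217 ]
tape [0.5286 0.4184 0.207 ]
collar far [0.5202 0.3181 0.217 ]
post top [0.5372 0.323  0.257 ]
bar col [0.5261 0.4632 0.207 ]
0.354 collar end top [330. 267.] lever tip [305. 324.] paddle bottom [308. 289.] post top [249. 293.] lever tip open [381. 317.]
0.35 collar end top [323. 267.] lever tip [295. 324.] paddle bottom [300. 288.] post top [241. 293.] lever tip open [372. 316.]
0.346 collar end top [316. 266.] lever tip [285. 323.] paddle bottom [292. 288.] post top [233. 292.] lever tip open [363. 316.]
```

View pics/d.png

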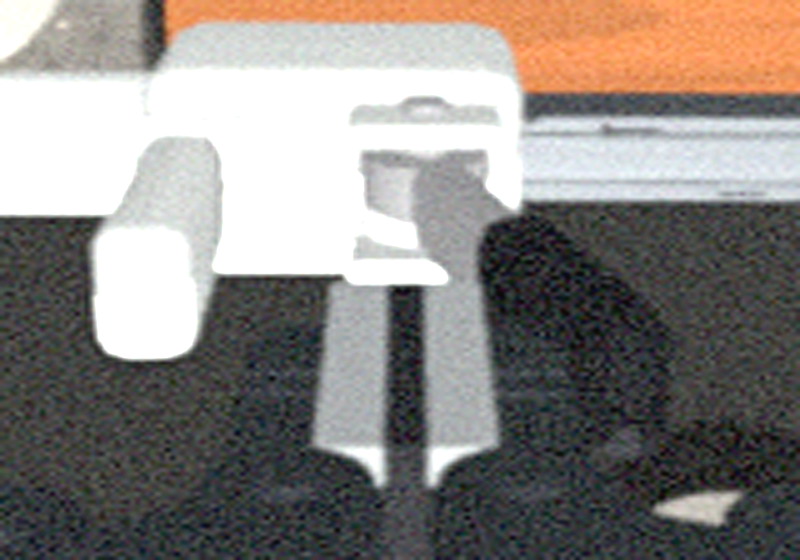

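The enhanced crop shows the black paddle already leaning towards the column, to the right of the fingers, with its tip at about px (372,325). So it is opening. I'll keep pushing to be sure it reaches fully open.

Request:
jog_arm(
  deltas=[
    [0,0.005,0,0,0,0,0],
    [0,0.005,0,0,0,0,0],
  ],
)

```text
t: 3.6
eef_pos: [0.5376, 0.3577, 0.2871]
tool_rot: [-0.0, -0.028, 1.0, -0.0]
contact_force: [0.4, -2.3, -0.8]
gripper_width: 0.0
grasp_force: 0.9
```

Request:
jog_arm(
  deltas=[
    [0,0.005,0,0,0,0,0],
    [0,0.005,0,0,0,0,0],
  ],
)

```text
t: 3.8
eef_pos: [0.5374, 0.368, 0.2871]
tool_rot: [-0.0, -0.028, 1.0, -0.0]
contact_force: [-1.3, -4.5, 1.1]
gripper_width: -0.001
grasp_force: 2.0
```

```bash
cat >> h.py <<'E'
def edges(w,z=.217,xs=.5225):
    """transitions along the collar's near side (world x = xs line) seen by the wrist camera"""
    ys=np.arange(.29,.46,.0005); g=cv2.cvtColor(w["img"],cv2.COLOR_RGB2GRAY)
    pr=np.array([proj(w,[xs+.0533*(.35-y),y,z]) for y in ys],np.float32)
    v=cv2.remap(g,pr[:,:1],pr[:,1:],cv2.INTER_LINEAR).ravel().astype(float)
    d=np.gradient(cv2.GaussianBlur(v[:,None],(1,5),0).ravel())
    return [(round(ys[i],4),int(d[i])) for i in range(2,len(d)-2) if abs(d[i])>6 and abs(d[i])==abs(d[i-2:i+3]).max()]
E
python3 - <<'E'
from h import *
o=obs();print(o["eef_pos"],o["contact_force"]);w=bot.read_camera("wrist");save(w,"w3")
print("top row",edges(w)); print("bar",edges(w,.207,.533))
a=w["img"][220:360,240:480]; a=cv2.resize(cv2.cvtColor(a,cv2.COLOR_RGB2BGR),None,fx=3.3,fy=3.3,interpolation=cv2.INTER_CUBIC)
cv2.imwrite("pics/e.png",np.clip(a.astype(float)*1.8+10,0,255).astype(np.uint8))
E
```

```text
[0.5374, 0.368, 0.2871] [-1.3383, -4.5474, 1.12]
top row [(np.float64(0.3185), -18), (np.float64(0.343), -13), (np.float64(0.3605), 11), (np.float64(0.364), -20), (np.float64(0.4145), 15), (np.float64(0.424), -14)]
bar [(np.float64(0.3155), -33), (np.float64(0.326), 41), (np.float64(0.33), -14), (np.float64(0.332), 13), (np.float64(0.3435), -43), (np.float64(0.3595), 16), (np.float64(0.3635), -7), (np.float64(0.419), 39), (np.float64(0.429), -39)]
```

View pics/e.png

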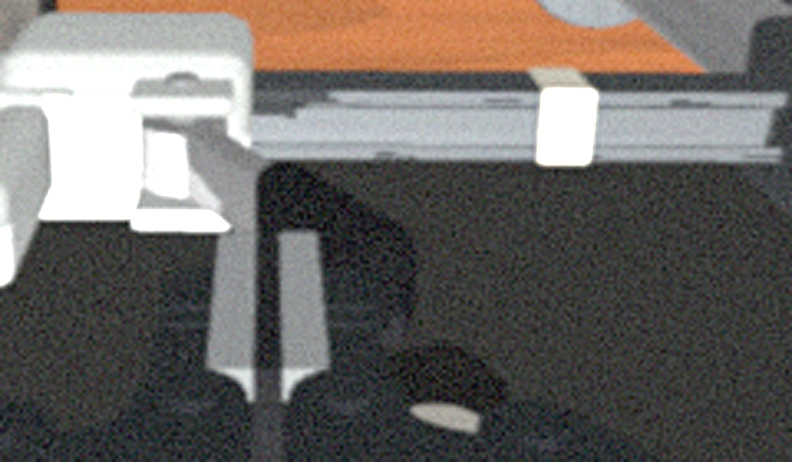

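The crop shows the lever fully leaned towards the column at about px (350,300). With 4.5 N felt, it is at its stop and the arm is starting to slide. By rays the collar end is at y≈0.3625 and the tape's near edge at y≈0.419. Next I'll lift, open the fingers and straddle lever and post.

Request:
jog_arm(
  deltas=[
    [0,-0.004,0.01,0,0,0,0],
    [0,-0.002,0.025,0,0,0,0],
    [0,-0.008,0.015,0,0,0,0.5],
    [0,-0.002,0,0,0,0,1],
    [0,0,0,0,0,0,1],
    [0,0,0,0,0,0,1],
    [0,0,0,0,0,0,1],
  ],
)

```text
t: 4.55
eef_pos: [0.5369, 0.352, 0.336]
tool_rot: [-0.001, -0.028, 1.0, -0.0]
contact_force: [-0.0, 0.1, -0.2]
gripper_width: 0.848
grasp_force: 0.0
```

```bash
python3 - <<'E'
from h import *
o=obs();print(o["eef_pos"],o["gripper_width"]);w=bot.read_camera("wrist")
for x in(.519,.5225): print("top row",edges(w,.217,x))
print("bar",edges(w,.207,.533)); print("post top",edges(w,.257,.535)); print("lever tip",edges(w,.27,.535))
a=cv2.resize(cv2.cvtColor(w["img"],cv2.COLOR_RGB2BGR)[180:400,120:520],None,fx=2,fy=2)
cv2.imwrite("pics/f.png",np.clip(a.astype(float)*1.6+10,0,255).astype(np.uint8))
E
```

```text
[0.5369, 0.352, 0.336] 0.8481
top row [(np.float64(0.3295), 20), (np.float64(0.3435), -10), (np.float64(0.3515), -11), (np.float64(0.355), 18), (np.float64(0.3575), -16), (np.float64(0.3605), 16), (np.float64(0.363), -25), (np.float64(0.4515), -9)]
top row [(np.float64(0.319), -18), (np.float64(0.3295), 26), (np.float64(0.344), -39), (np.float64(0.351), 18), (np.float64(0.355), -16), (np.float64(0.361), 14), (np.float64(0.3645), -20), (np.float64(0.413), 13), (np.float64(0.4225), -11)]
bar [(np.float64(0.3185), -28), (np.float64(0.3285), 38), (np.float64(0.332), -8), (np.float64(0.334), 9), (np.float64(0.3455), -41), (np.float64(0.3525), 8), (np.float64(0.355), -8), (np.float64(0.3615), 15), (np.float64(0.3645), -8), (np.float64(0.4185), 37), (np.float64(0.4285), -37)]
post top [(np.float64(0.321), 47), (np.float64(0.3305), -34), (np.float64(0.346), 27), (np.float64(0.3605), -31), (np.float64(0.3635), 16), (np.float64(0.366), -23)]
lever tip [(np.float64(0.3235), 51), (np.float64(0.3315), -45)]
```

View pics/f.png

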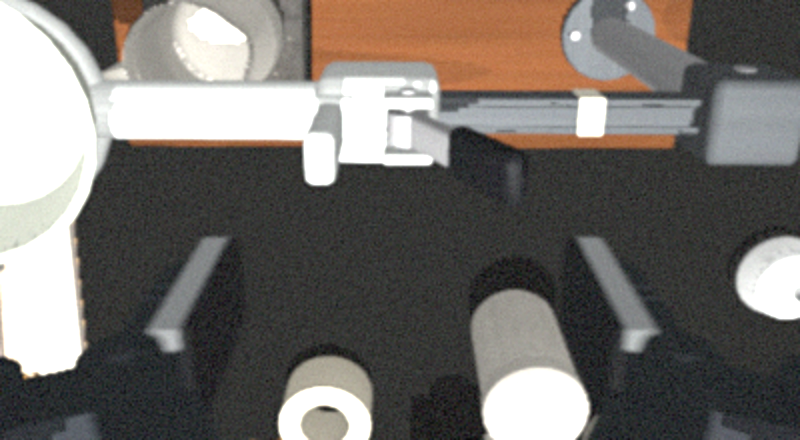

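The crop shows the lever wide open, its tip at px (380,272), and the post at px (280,260). Both lie between the open fingers. By rays the post's outer face is at y≈0.321, which puts the collar end at y≈0.365, and the tape is at y≈0.4185. I'll go down and straddle them.

Request:
jog_arm(
  deltas=[
    [-0.001,0.0035,-0.02,0,0,0,1],
    [0,0,-0.02,0,0,0,1],
    [0,0,-0.02,0,0,0,1],
    [0,0,-0.014,0,0,0,1],
    [0,0,-0.014,0,0,0,1],
    [0,0,0,0,0,0,1],
  ],
)

```text
t: 5.2
eef_pos: [0.5355, 0.3549, 0.2468]
tool_rot: [-0.002, -0.028, 1.0, -0.001]
contact_force: [-0.1, 0.3, 0.0]
gripper_width: 0.999
grasp_force: 0.0
```

Request:
jog_arm(
  deltas=[
    [0,0.007,0,0,0,0,1],
    [-0.0005,0.007,0,0,0,0,1],
    [-0.0005,0.01,0,0,0,0,1],
    [-0.0005,0.01,0,0,0,0,1],
    [-0.0005,0.01,0,0,0,0,1],
    [-0.0005,0.007,0,0,0,0,1],
    [-0.0005,0.005,0,0,0,0,1],
    [0,0,0,0,0,0,1],
  ],
)

```text
t: 6.0
eef_pos: [0.533, 0.4132, 0.2494]
tool_rot: [0.0, -0.029, 1.0, 0.001]
contact_force: [0.4, -0.3, 0.6]
gripper_width: 0.996
grasp_force: 0.0
```

```bash
python3 - <<'E'
from h import *
o=obs();print(o["eef_pos"],o["contact_force"],o["gripper_width"]);w=bot.read_camera("wrist")
for x in(.519,.5225): print("top row",edges(w,.217,x))
print("bar",edges(w,.207,.533)); print("post top",edges(w,.257,.532))
a=cv2.resize(cv2.cvtColor(w["img"],cv2.COLOR_RGB2BGR)[180:400,160:500],None,fx=2.3,fy=2.3)
cv2.imwrite("pics/g.png",np.clip(a.astype(float)*1.6+10,0,255).astype(np.uint8))
E
```

```text
[0.533, 0.4132, 0.2494] [0.4371, -0.2629, 0.6133] 0.9956
top row [(np.float64(0.2915), 9), (np.float64(0.301), 8), (np.float64(0.343), -8), (np.float64(0.3535), 8), (np.float64(0.359), -8), (np.float64(0.3715), 6), (np.float64(0.414), -25), (np.float64(0.4175), 23), (np.float64(0.426), -23)]
top row [(np.float64(0.291), 14), (np.float64(0.299), 20), (np.float64(0.3415), -21), (np.float64(0.3525), 19), (np.float64(0.358), -20), (np.float64(0.394), -17), (np.float64(0.4115), 13), (np.float64(0.4145), -25), (np.float64(0.418), 30), (np.float64(0.427), -30)]
bar [(np.float64(0.354), -22), (np.float64(0.3645), -6), (np.float64(0.367), -15), (np.float64(0.3765), 14), (np.float64(0.3805), -7), (np.float64(0.3825), 6), (np.float64(0.411), -7), (np.float64(0.4145), -11), (np.float64(0.419), 40), (np.float64(0.4285), -38), (np.float64(0.4545), -16)]
post top [(np.float64(0.2915), 78), (np.float64(0.31), -23), (np.float64(0.3125), 28), (np.float64(0.315), -44), (np.float64(0.317), 15), (np.float64(0.3205), -25), (np.float64(0.3585), 15), (np.float64(0.3645), -20), (np.float64(0.3715), 39), (np.float64(0.3805), -10), (np.float64(0.3835), -22), (np.float64(0.4145), 15), (np.float64(0.416), -20)]
```

View pics/g.png

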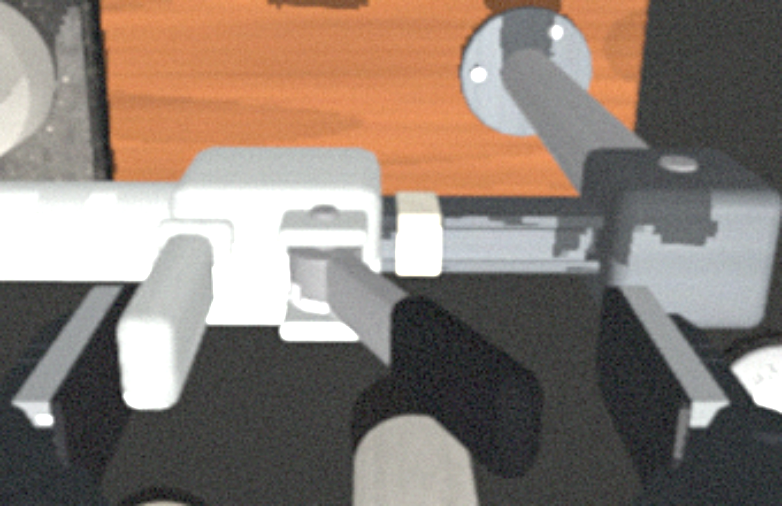

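The crop shows the collar end at about px (325,270) and the tape's near edge about 8 px further along, which makes the remaining gap about 4 mm.

Request:
jog_arm(
  deltas=[
    [0,0.002,0,0,0,0,1],
    [0,0.002,0,0,0,0,1],
    [0,0,0,0,0,0,1],
  ],
)

```text
t: 6.35
eef_pos: [0.5328, 0.4153, 0.2489]
tool_rot: [-0.001, -0.028, 1.0, -0.0]
contact_force: [-1.4, -3.5, 0.6]
gripper_width: 1.003
grasp_force: 1.6
```

```bash
cat > m.py <<'E'
from h import *
o=obs();print(o["t"],o["eef_pos"],o["contact_force"],o["gripper_width"],o["grasp_force"]);w=bot.read_camera("wrist")
s=lambda e:[(float(a),b) for a,b in e if .36<a<.44]
for x in(.519,.5225,.526): print("top row",s(edges(w,.217,x)))
print("bar",s(edges(w,.207,.528)),s(edges(w,.207,.533))); print("post top",s(edges(w,.257,.532)))
print("tape/collar px", [int(v) for v in proj(w,[.529,.419,.207])])
a=cv2.resize(cv2.cvtColor(w["img"],cv2.COLOR_RGB2BGR)[180:400,160:500],None,fx=2.3,fy=2.3)
cv2.imwrite(f"pics/m{o['t']:.2f}.png",np.clip(a.astype(float)*1.6+10,0,255).astype(np.uint8))
E
python3 m.py
```

```text
6.35 [0.5328, 0.4153, 0.2489] [-1.4164, -3.5445, 0.5718] 1.0034 1.5908
top row [(0.361, -7), (0.416, -22), (0.418, 18), (0.4265, -21)]
top row [(0.3735, 6), (0.396, -17), (0.4135, 13), (0.4165, -25), (0.4185, 25), (0.427, -28)]
top row [(0.386, 9), (0.395, -13), (0.414, 8), (0.4165, -22), (0.4185, 35), (0.424, 21), (0.4275, -46)]
bar [(0.395, -16), (0.414, 12), (0.417, -20), (0.419, 32), (0.428, -28)] [(0.3665, -6), (0.369, -15), (0.3785, 14), (0.383, -7), (0.3845, 7), (0.3885, 23), (0.3915, -24), (0.413, -8), (0.417, -12), (0.419, 30), (0.4285, -39)]
post top [(0.3605, 16), (0.3665, -21), (0.3735, 38), (0.3825, -11), (0.3855, -22), (0.4165, 15), (0.4185, -19)]
tape/collar px [328, 284]
```

Request:
jog_arm(
  deltas=[
    [0,0.002,0,0,0,0,1],
    [0,0,0,0,0,0,1],
  ],
)

```text
t: 6.6
eef_pos: [0.533, 0.4174, 0.2489]
tool_rot: [-0.0, -0.028, 1.0, -0.0]
contact_force: [-2.9, -3.8, 0.6]
gripper_width: 0.999
grasp_force: 1.7
```

```bash
python3 m.py
```

```text
6.6 [0.533, 0.4174, 0.2489] [-2.9387, -3.8239, 0.5679] 0.9991 1.6652
top row [(0.363, -7), (0.3755, 6), (0.4175, -9), (0.4265, -23)]
top row [(0.3625, -18), (0.398, -16), (0.4155, 13), (0.4175, -9), (0.419, 6), (0.427, -26)]
top row [(0.362, -21), (0.3865, -6), (0.388, 8), (0.3885, 8), (0.397, -13), (0.416, 9), (0.419, 14), (0.4275, -31)]
bar [(0.3845, 6), (0.397, -17), (0.416, 13), (0.4195, 14), (0.4285, -33), (0.435, 8)] [(0.371, -14), (0.3805, 15), (0.3845, -6), (0.3865, 6), (0.391, 23), (0.3935, -23), (0.415, -8), (0.4195, 14), (0.423, 18), (0.4285, -38)]
post top [(0.363, 18), (0.3685, -18), (0.376, 38), (0.3845, -12), (0.388, -22), (0.4185, 14), (0.4205, -19)]
tape/collar px [324, 283]
```

Request:
jog_arm(
  deltas=[
    [0.0002,-0.004,0,0,0,0,1],
    [0.0002,-0.004,0,0,0,0,0.95],
    [0,0,0,0,0,0,0.84],
    [0,0,0,0,0,0,0.84],
  ],
)

```text
t: 7.05
eef_pos: [0.534, 0.4097, 0.2494]
tool_rot: [0.0, -0.028, 1.0, 0.0]
contact_force: [-0.2, 1.0, -0.3]
gripper_width: 0.839
grasp_force: 0.0
```

```bash
python3 m.py
```

```text
7.05 [0.534, 0.4097, 0.2494] [-0.1513, 1.044, -0.2668] 0.8387 0.0
top row [(0.417, -8), (0.4255, -20)]
top row [(0.3615, -13), (0.398, -14), (0.4155, 12), (0.4175, -6), (0.4265, -23)]
top row [(0.361, -23), (0.388, 6), (0.3885, 6), (0.3975, -13), (0.416, 6), (0.419, 12), (0.427, -44)]
bar [(0.3715, -6), (0.3975, -15), (0.4165, 12), (0.4195, 13), (0.428, -29), (0.431, 8), (0.433, -8)] [(0.369, -6), (0.372, -14), (0.381, 13), (0.3855, -6), (0.3875, 6), (0.398, 6), (0.4165, -7), (0.4195, 36), (0.4285, -40)]
post top [(0.363, 17), (0.3685, -18), (0.3755, 35), (0.3845, -10), (0.387, -21), (0.418, 13), (0.4195, -18)]
tape/collar px [339, 281]
```

Request:
jog_arm(
  deltas=[
    [0.0001,-0.0021,0,0,0,0,0.79],
    [0.0001,-0.0021,0,0,0,0,0.74],
    [0.0001,-0.0021,0,0,0,0,0.69],
    [0.0001,-0.0021,0,0,0,0,0.64],
    [0,0,0,0,0,0,0.64],
  ],
  newtons=40,
)

```text
t: 7.6
eef_pos: [0.5344, 0.4016, 0.2495]
tool_rot: [0.0, -0.028, 1.0, 0.001]
contact_force: [1.6, 3.0, 1.9]
gripper_width: 0.639
grasp_force: 0.0
```

```bash
python3 m.py
```

```text
7.6 [0.5344, 0.4016, 0.2495] [1.5637, 2.9754, 1.9254] 0.6391 0.0
top row [(0.4175, -8), (0.4245, -18)]
top row [(0.399, -15), (0.416, 10), (0.426, -21)]
top row [(0.361, -22), (0.389, 6), (0.3985, -14), (0.419, 38), (0.426, -39), (0.4375, 8)]
bar [(0.3985, -14), (0.418, 12), (0.4205, 10), (0.4285, -28)] [(0.3705, -7), (0.3735, -13), (0.383, 13), (0.4, 6), (0.4205, 38), (0.428, -43)]
post top [(0.364, 16), (0.3695, -16), (0.376, 32), (0.3865, -18), (0.4105, 11), (0.412, -16), (0.4325, 18), (0.4385, -15)]
tape/collar px [354, 282]
```

Request:
jog_arm(
  deltas=[
    [0.0001,-0.0021,0,0,0,0,0.59],
    [0.0001,-0.0021,0,0,0,0,0.54],
    [0.0001,-0.0021,0,0,0,0,0.49],
    [0.0001,-0.0021,0,0,0,0,0.44],
    [0,0,0,0,0,0,0.3],
    [0,0,0,0,0,0,0.3],
    [0,0,0,0,0,0,0.3],
  ],
  newtons=40,
)

```text
t: 8.35
eef_pos: [0.5343, 0.3937, 0.2494]
tool_rot: [0.0, -0.028, 1.0, 0.001]
contact_force: [0.2, 5.5, 4.1]
gripper_width: 0.426
grasp_force: 37.1
```

```bash
python3 m.py; ls pics
```

```text
8.35 [0.5343, 0.3937, 0.2494] [0.2449, 5.5095, 4.0626] 0.4258 37.1219
top row [(0.3755, 6), (0.417, -8), (0.4235, -17)]
top row [(0.3985, -13), (0.416, 11), (0.4225, 10), (0.4255, -31)]
top row [(0.362, -23), (0.372, -6), (0.399, -13), (0.4185, 13), (0.421, 27), (0.426, -50)]
bar [(0.3725, -6), (0.399, -15), (0.418, 10), (0.4205, 10), (0.423, 22), (0.4285, -51)] [(0.3605, -27), (0.371, -6), (0.3745, -15), (0.3835, 12), (0.401, 6), (0.421, 11), (0.425, 28), (0.4285, -41)]
post top [(0.369, 23), (0.3725, -23), (0.3755, 29), (0.3855, -21), (0.4145, 25), (0.4175, -25)]
tape/collar px [370, 283]
a.png
b.png
c.png
cw.png
d.png
e.png
f.png
g.png
m6.35.png
m6.60.png
m7.05.png
m7.60.png
m8.35.png
scene.png
top.png
w.png
w2.png
w3.png
```

Request:
jog_arm(
  deltas=[
    [0,0.0005,0,0,0,0,0.3],
    [0,0,0,0,0,0,0.3],
    [0,0,0,0,0,0,0.3],
  ],
  newtons=60,
)

```text
t: 8.7
eef_pos: [0.5343, 0.3937, 0.2495]
tool_rot: [-0.0, -0.028, 1.0, 0.0]
contact_force: [-1.6, 4.3, 5.2]
gripper_width: 0.416
grasp_force: 58.3
```

```bash
python3 m.py; python3 - <<'E'
from h import *
w=bot.read_camera("wrist");print(w["eye"])
# visible tape on bar front upper face, several rows: near/far edge in px (bright run)
hsv=w["img"].astype(int)
for z,x in((.207,.529),(.207,.531),(.207,.533),(.207,.536)):
    ys=np.arange(.40,.44,.0005)
    print(x,[int(hsv[int(round(p[1])),int(round(p[0]))].mean()) for p in (proj(w,[x,y,z]) for y in ys)][28:64:1])
E
```

```text
8.7 [0.5343, 0.3937, 0.2495] [-1.562, 4.3275, 5.1919] 0.4163 58.2685
top row [(0.3755, 6), (0.417, -7), (0.4235, -17)]
top row [(0.3755, 6), (0.3985, -14), (0.416, 11), (0.423, 11), (0.4255, -32)]
top row [(0.3625, -25), (0.3725, -6), (0.3985, -13), (0.4185, 13), (0.421, 27), (0.426, -52)]
bar [(0.3725, -6), (0.399, -14), (0.418, 9), (0.4205, 10), (0.4235, 20), (0.4285, -49)] [(0.3605, -25), (0.371, -7), (0.3745, -13), (0.3835, 14), (0.419, -6), (0.421, 10), (0.423, 28), (0.4285, -41)]
post top [(0.3695, 23), (0.3725, -24), (0.376, 31), (0.3855, -21), (0.414, 24), (0.417, -24)]
tape/collar px [370, 282]
[0.45751027 0.38912403 0.3692803 ]
0.529 [146, 152, 150, 152, 152, 151, 151, 150, 148, 150, 145, 133, 117, 117, 138, 149, 151, 146, 169, 236, 246, 246, 245, 245, 244, 246, 246, 246, 206, 127, 127, 95, 95, 96, 98, 92]
0.531 [118, 117, 115, 113, 119, 114, 111, 114, 123, 118, 122, 120, 115, 115, 136, 139, 139, 171, 236, 246, 246, 245, 245, 245, 244, 245, 245, 246, 243, 189, 113, 92, 94, 96, 95, 93]
0.533 [70, 65, 70, 72, 74, 76, 83, 89, 120, 127, 130, 130, 118, 133, 198, 244, 251, 250, 248, 245, 244, 243, 244, 242, 244, 243, 245, 246, 240, 173, 100, 95, 95, 92, 94, 97]
0.536 [65, 47, 12, 12, 9, 11, 39, 67, 76, 73, 71, 75, 73, 71, 74, 72, 63, 88, 169, 169, 242, 249, 248, 246, 246, 247, 246, 247, 249, 219, 130, 67, 56, 67, 82, 87]
```

```bash
python3 -c "
from station import bot
print(bot.hand_in())"
```

```text
the job is handed in; nothing more can be done
None
```

I swung the lever open, slid the arm in until the collar end was level with the tape's near edge (within about 1 mm by the wrist camera), and squeezed the lever shut against the post. The job is handed in with the fingers still gripping at about 58 N; the last look was numbers only (picture allowance used), so full closure rests on grip width and force, and I didn't re-check the pitcher, scale and other things.

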